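# Put the mixed-up glass pull handles back in their own trays

## Task

Customers have mixed up the three glass pull handles: each stands in the handle lane (the one beside the knob's) of a tray with another colour's card. Set one of them down on the free felt pad for the time being, then work round until every handle stands upright on both its backplates and along the handle lane of the tray with the card of its own colour, within the lane's rims. Set the glass down gently instead of dropping it, never let a handle fall over, and leave the glass knobs standing where they are.

Things in the scene. Friction and masses are not known exactly. Their poses are not given: they have to be found in the camera images.
- pull_green_grip (a point): green glass pull handle, loose, 0.2-0.45 kg: glass grip on two brass posts and backplates (34 x 32 x 4 mm, 54 mm either side of the middle); 150 long, 32 wide, 62 mm high, ends alike. Point: middle of the grip, on its axis, 46 mm above the plates' underside; x along the grip, z up. Grasp here across y: parallel sides 30 mm apart over the middle 26 mm. Starts in another colour's tray.
- pull_blue_grip (a point): dark cobalt-blue glass pull handle, loose, 0.2-0.45 kg: glass grip on two brass posts and backplates (34 x 32 x 4 mm, 54 mm either side of the middle); 150 long, 32 wide, 62 mm high, ends alike. Point: middle of the grip, on its axis, 46 mm above the plates' underside; x along the grip, z up. Grasp here across y: parallel sides 30 mm apart over the middle 26 mm. Starts in another colour's tray.
- pull_ruby_grip (a point): ruby-red glass pull handle, loose, 0.2-0.45 kg: glass grip on two brass posts and backplates (34 x 32 x 4 mm, 54 mm either side of the middle); 150 long, 32 wide, 62 mm high, ends alike. Point: middle of the grip, on its axis, 46 mm above the plates' underside; x along the grip, z up. Grasp here across y: parallel sides 30 mm apart over the middle 26 mm. Starts in another colour's tray.
- tray_green_lane (a point): floor centre of the green tray's handle lane (its left (+y) lane), 3 mm above the counter; x along it, away from the card, z up. Fixed dark steel tray, cream floor, green card 88 x 28 mm in a brass frame at the near (-x) end, 110 mm from the tray's centre. Two lanes, each 180 x 64 mm inside, 67 mm centre to centre, rims and divider 18 mm high. The right (-y) lane is for the knob and flat plates.
- tray_blue_lane (a point): floor centre of the blue tray's handle lane (its right (-y) lane), 3 mm above the counter; x along it, away from the card, z up. Fixed dark steel tray, cream floor, blue card 88 x 28 mm in a brass frame at the near (-x) end, 110 mm from the tray's centre. Two lanes, each 180 x 64 mm inside, 67 mm centre to centre, rims and divider 18 mm high. The left (+y) lane is for the knob and flat plates.
- tray_ruby_lane (a point): floor centre of the ruby tray's handle lane (its left (+y) lane), 3 mm above the counter; x along it, away from the card, z up. Fixed dark steel tray, cream floor, ruby card 88 x 28 mm in a brass frame at the near (-x) end, 110 mm from the tray's centre. Two lanes, each 180 x 64 mm inside, 67 mm centre to centre, rims and divider 18 mm high. The right (-y) lane is for the knob and flat plates.
- felt_pad_top (a point): centre of the top of the free charcoal-grey felt counter pad, 4 mm thick, 190 mm (x) by 130 mm (y), fixed on the counter; x along its length, z up.
- knob_green: the green glass door knob on a round brass rose, loose, standing at the far end (+x, 52 to 65 mm from the middle) of the other lane of the green tray, 42 to 46 mm across and 53 mm high; stays where it is. Origin at the centre of its underside, z up.
- knob_blue: the blue glass door knob on a round brass rose, loose, standing at the far end (+x, 52 to 65 mm from the middle) of the other lane of the blue tray, 42 to 46 mm across and 53 mm high; stays where it is. Origin at the centre of its underside, z up.
- knob_ruby: the ruby glass door knob on a round brass rose, loose, standing at the far end (+x, 52 to 65 mm from the middle) of the other lane of the ruby tray, 42 to 46 mm across and 53 mm high; stays where it is. Origin at the centre of its underside, z up.
There are look-alikes about, which are no part of the job. Leave any pink look-alike of the part that bears pull_ruby_grip alone.

How it is judged (in metres and radians):
On the way:
1. one of the handles stands on the felt pad, let go (((x of pull_green_grip in the frame of felt_pad_top between -0.05 and 0.05 m and y of pull_green_grip in the frame of felt_pad_top between -0.05 and 0.05 m and z of pull_green_grip in the frame of felt_pad_top between 0.041 and 0.051 m and angle between pull_green_grip's own z axis and vertical below 0.12 rad and linear speed of pull_green below 0.02 m/s and contact force between the fingers and pull_green below 0.05 N) or (x of pull_blue_grip in the frame of felt_pad_top between -0.05 and 0.05 m and y of pull_blue_grip in the frame of felt_pad_top between -0.05 and 0.05 m and z of pull_blue_grip in the frame of felt_pad_top between 0.041 and 0.051 m and angle between pull_blue_grip's own z axis and vertical below 0.12 rad and linear speed of pull_blue below 0.02 m/s and contact force between the fingers and pull_blue below 0.05 N) or (x of pull_ruby_grip in the frame of felt_pad_top between -0.05 and 0.05 m and y of pull_ruby_grip in the frame of felt_pad_top between -0.05 and 0.05 m and z of pull_ruby_grip in the frame of felt_pad_top between 0.041 and 0.051 m and angle between pull_ruby_grip's own z axis and vertical below 0.12 rad and linear speed of pull_ruby below 0.02 m/s and contact force between the fingers and pull_ruby below 0.05 N))), for 0.2 s.
At the end, for the whole second after the job is handed in: Each handle stands upright (within 7 degrees) on the floor of the handle lane of its own colour's tray, its middle within 20 mm along and 17 mm across of the lane's centre, in line with the lane within 15 degrees (either way round), let go and at rest (x of pull_green_grip in the frame of tray_green_lane between -0.02 and 0.02 m and y of pull_green_grip in the frame of tray_green_lane between -0.017 and 0.017 m and z of pull_green_grip in the frame of tray_green_lane between 0.041 and 0.051 m and angle between the x axis of pull_green_grip and the x axis of tray_green_lane, either way round below 0.26 rad and angle between each of pull_green_grip, pull_blue_grip, pull_ruby_grip's own z axis and vertical below 0.12 rad and linear speed of each of pull_green, pull_blue, pull_ruby below 0.02 m/s and angular speed of each of pull_green, pull_blue, pull_ruby below 0.2 rad/s and contact force between the fingers and pull_green below 0.05 N and x of pull_blue_grip in the frame of tray_blue_lane between -0.02 and 0.02 m and y of pull_blue_grip in the frame of tray_blue_lane between -0.017 and 0.017 m and z of pull_blue_grip in the frame of tray_blue_lane between 0.041 and 0.051 m and angle between the x axis of pull_blue_grip and the x axis of tray_blue_lane, either way round below 0.26 rad and contact force between the fingers and pull_blue below 0.05 N and x of pull_ruby_grip in the frame of tray_ruby_lane between -0.02 and 0.02 m and y of pull_ruby_grip in the frame of tray_ruby_lane between -0.017 and 0.017 m and z of pull_ruby_grip in the frame of tray_ruby_lane between 0.041 and 0.051 m and angle between the x axis of pull_ruby_grip and the x axis of tray_ruby_lane, either way round below 0.26 rad and contact force between the fingers and pull_ruby below 0.05 N); the robot touches nothing.
It fails at once if a glass knob is shifted by more than 20 mm or tipped (distance of any of knob_green, knob_blue, knob_ruby from where it was at the start of the episode above 0.02 m or angle between any of knob_green, knob_blue, knob_ruby's own z axis and vertical above 0.35 rad).
It fails at once if a handle falls over (tilts more than 50 degrees) (angle between any of pull_green_grip, pull_blue_grip, pull_ruby_grip's own z axis and vertical above 0.87 rad).
It fails at once if a handle is dropped: moves freely at more than 0.7 m/s (a fall of 25 mm) ((linear speed of pull_green above 0.7 m/s and contact force between the fingers and pull_green below 0.05 N) or (linear speed of pull_blue above 0.7 m/s and contact force between the fingers and pull_blue below 0.05 N) or (linear speed of pull_ruby above 0.7 m/s and contact force between the fingers and pull_ruby below 0.05 N)).
It also fails if it takes over 99 s, if anything falls off the work surface, if the arm or the gripper's body presses on something with over 40 N, if the wrist force passes 120 N, or if a joint passes its speed limit or range.

## Robot

A 6-joint arm with a two-finger parallel gripper is mounted at the origin on the work surface. World frame = base frame: x ahead of the robot, y to its left, z up, the work surface at z = 0. Lengths are in mm, angles in degrees, forces in N, time in s.
With the tool pointing down it reaches from about 300 to 850 mm from the base axis. Payload 4.2 kg.
Tool frame: the origin (TCP) lies between the finger pads; the fingertips stand 14 mm ahead of it and the grasp point (between the pads) lies 5 mm behind it (env.finger_overhang is the distance from the TCP to the fingertips, in mm); z points along the fingers, y is the line along which they close (so a half turn about z gives the same grasp; the last joint's range is limited). The gripper opens to 91 mm and grips with 3 to 60 N. Pads are 32 mm wide; open, the fingers measure 118 mm over their backs; the gripper's body (76 mm by 178 mm) begins 60 mm behind the grasp point.
Start: joints at [62.739, 18.312, 89.639, -0, 72.044, -1.146], TCP at [253.109, 516.314, 205.076] pointing down, gripper open.
Joint ranges: [-177.97, 177.97], [-48.28, 115.42], [12.27, 149.76], [-77.06, 257.06], [2.81, 150.46], [-146.56, 146.56]. Speed limits (degrees/s): [147.25, 147.25, 180, 180, 180, 180].

## Interface

Orientations are given as [roll, pitch, yaw] about the fixed x, y, z axes, in that order (R = Rz(yaw) Ry(pitch) Rx(roll)).
In Python, from workcell import status, cams, env, finder gives the robot as it stands.
- The arm moves only by the tool apply_moves, never from a script. Its argument "increments" is a list of rows, each a list of 7 numbers: the opening, from -1 (shut) to 1 (fully open), then the shift along the world's x, y, z in m, then the turn, a rotation vector about the world's x, y, z in degrees. In form: [[gripper, x, y, z, ax, ay, az], ...]. A call has 1 to 5 rows; each row shifts and turns the commanded pose from where the row before left it; what a row does not reach is not made up. A row lasts 1/12 s, in which the tool goes at most 41.7 mm and 7.16 degrees, less where a joint would pass 70% of its speed; a pose out of reach is approached as far as the arm can. A call with a gripper value outside its range is refused whole. The fingers move at their own pace and stop on an object; "newtons" is the grip in N (left out, the last holds). Time passes only in rows, so rows that do not move let the fingers close. It gives the time, the measured TCP pose, the force, the opening and the grip force at its end, in the units of the state.
- status.state(): the state, without advancing time (a new reading comes with each control period).
- cams.grab_frame(name): name is "scene" or "top" or "wrist"; returns a dict with "color" (480x640x3 uint8, red, green, blue), "intrinsics" (3x3 intrinsics, pixels), "k1" (the pictures are not rectified: a ray, as slopes to the right and down, at radius r is drawn at 1 + k1 r^2 times it, then the intrinsics apply), "R" (3x3) and "t" (3): a world point X has camera coordinates R X + t. Camera axes: x right, y down, z forward; pixel columns grow to the right and rows downward; lengths in mm; the calibration is good to about 2 mm. A picture is of the moment at which its call begins. There is no depth.
- env.job_done(): hands the job in; it is judged then, once.
Trained networks look in the newest picture that a camera, given by its name, has taken for a name from the list of things; names that differ only in an ending like _2 or _b are one class to them, and where a whole thing is asked for, a point or a joint stands for the part that bears it (a point fixed in the world has none). Each returns a list of dicts, best first, with "score" (0 to 1); they miss things now and then, are a little off and sometimes report something else, mostly with a low value. They report only what shows in the picture. A call takes as long as a camera call. They do not tell look-alikes from the thing itself.
- finder.boxes_of(query, camera): "rect" ([left, top, width, height] in pixels, round what is visible of it).
- finder.trace(query, camera): "pixels" (480x640 bool, what is visible of it) and "rect" ([left, top, width, height] in pixels, round what is visible of it).
The state is a dict: "time_s": time; "qpos": joint angles; "qvel": joint speeds; "effort": joint torques, N m; "ee_pos": TCP position; "ee_rot": TCP orientation; "force": force on the tool from outside, world axes, zero at the start; "torque": the same for the moment, N m; "gripper_width": finger opening in mm; "gripper_force": force on a finger pad.
Only numpy, scipy, OpenCV 4.12 (cv2) and the standard library are available. Lean on these libraries where they do the work, as an engineer would, in place of code of your own. Each camera call takes 0.05 s, during which the arm holds its last target. There are 200 camera calls.

## Working session

There is one attempt and no reset: what is moved stays moved. The work goes in short steps, Python scripts to look and compute and a tool call to move; the robot and the scene stay as the last step left them, time stands still between calls to the robot, and variables do not carry over. Pictures are saved under pics/ and viewed, at most 14 in all, crops included, and the job is handed in when it is done.

Besides the shell and the picture viewer there is one more tool, called after ">>>" as a command line: name --pt "numbers of a row" for each row, then --argument value for the rest. apply_moves: Moves the arm, as the interface text tells. Its arguments: {"type":"object","properties":{"increments":{"type":"array","items":{"type":"array","items":{"type":"number"}}},"newtons":{"type":"number"}},"required":["increments"]}

```bash
ls; mkdir -p pics
cat > h.py <<'E'
import numpy as np, cv2
from workcell import status, cams, env, finder
def grab(n,save=None):
    f=cams.grab_frame(n)
    if save: cv2.imwrite('pics/'+save,cv2.cvtColor(f['color'],cv2.COLOR_RGB2BGR))
    return f
def dist(f): return np.array([f['k1'],0,0,0,0],float)
def toplane(f,px,z):
    K,R,t=map(np.asarray,(f['intrinsics'],f['R'],f['t']))
    p=cv2.undistortPoints(np.array(px,float).reshape(-1,1,2),K.astype(float),dist(f)).reshape(-1,2)
    d=np.c_[p,np.ones(len(p))]@R; c=-R.T@t.ravel()
    return c+d*((z-c[2])/d[:,2])[:,None]
def proj(f,X):
    return cv2.projectPoints(np.array(X,float).reshape(-1,3),cv2.Rodrigues(np.array(f['R'],float))[0],np.array(f['t'],float),np.array(f['intrinsics'],float),dist(f))[0].reshape(-1,2)
E
python3 - <<'E'
from h import *
for n in ('top','scene'):
    f=grab(n,n+'0.png'); print(n,f['k1'],(-np.array(f['R']).T@np.array(f['t']).ravel()).round())
    for q in ['pull_green_grip','pull_blue_grip','pull_ruby_grip','knob_green','knob_blue','knob_ruby','tray_green_lane','felt_pad_top']:
        try:print(q,[(np.round(d['rect']).tolist(),round(d['score'],2)) for d in finder.boxes_of(q,n)])
        except Exception as e:print(q,e)
print(status.state())
E
```

```text
pics
top -0.05619307170277457 [ 417.   45. 1048.]
pull_green_grip [([387.0, 186.0, 18.0, 71.0], 0.88)]
pull_blue_grip [([441.0, 176.0, 20.0, 68.0], 0.93), ([436.0, 173.0, 64.0, 101.0], 0.69)]
pull_ruby_grip [([271.0, 149.0, 19.0, 74.0], 0.96), ([108.0, 291.0, 62.0, 48.0], 0.59)]
knob_green [([304.0, 154.0, 22.0, 22.0], 0.68)]
knob_blue [([358.0, 186.0, 16.0, 20.0], 0.6), ([347.0, 179.0, 69.0, 99.0], 0.21)]
knob_ruby [([470.0, 177.0, 23.0, 22.0], 0.73)]
tray_green_lane [([262.0, 145.0, 71.0, 106.0], 0.98)]
felt_pad_top [([177.0, 168.0, 66.0, 93.0], 0.69)]
scene -0.046077545680436253 [955. 359. 870.]
pull_green_grip [([209.0, 207.0, 58.0, 63.0], 0.75)]
pull_blue_grip [([160.0, 189.0, 53.0, 64.0], 0.71)]
pull_ruby_grip [([502.0, 245.0, 65.0, 76.0], 0.78), ([296.0, 284.0, 55.0, 77.0], 0.74)]
knob_green [([264.0, 310.0, 28.0, 28.0], 0.56)]
knob_blue [([238.0, 258.0, 24.0, 28.0], 0.72), ([263.0, 310.0, 29.0, 29.0], 0.65)]
knob_ruby [([212.0, 208.0, 52.0, 60.0], 0.68), ([132.0, 214.0, 27.0, 26.0], 0.59), ([236.0, 259.0, 26.0, 30.0], 0.46), ([160.0, 192.0, 51.0, 63.0], 0.18)]
tray_green_lane [([254.0, 256.0, 118.0, 120.0], 0.65)]
felt_pad_top [([124.0, 174.0, 106.0, 92.0], 0.37)]
{'time_s': 0.9, 'qpos': array([ 6.27379740e+01,  1.83100880e+01,  8.96385880e+01,  4.89152458e-04,
        7.20443925e+01, -1.14535544e+00]), 'qvel': array([ 0.04500782, -0.00097165,  0.07117183, -0.03105472,  0.06103376,
       -0.06059113]), 'effort': array([ 4.20445431e-04, -4.12334132e+01, -2.32230127e+01,  7.28152762e-02,
        3.75968870e-02, -4.95764880e-06]), 'ee_pos': array([253.11455682, 516.31093739, 205.09690403]), 'ee_rot': array([ 1.79993061e+02, -3.26701885e-04,  1.53883179e+02]), 'force': array([-0.16650899, -0.55548873, -0.42021878]), 'torque': array([-0.00790097,  0.00715951, -0.04950242]), 'gripper_force': 0.0, 'gripper_width': 91.14832185401653}
```

View pics/top0.png

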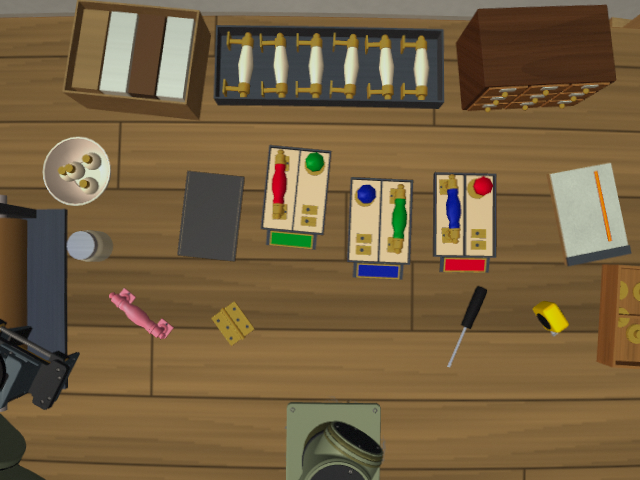

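View pics/scene0.png

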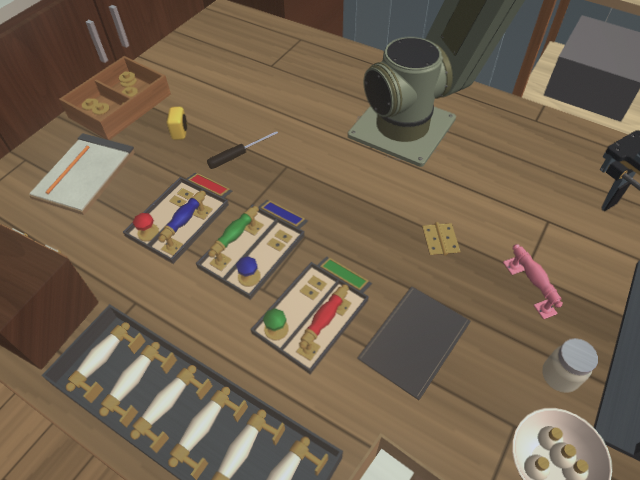

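```bash
cat > m.py <<'E'
from h import *
import sys
def rect(f,mask,z):
    m=mask.astype(np.uint8); c=max(cv2.findContours(m,0,1)[0],key=cv2.contourArea).reshape(-1,2)
    P=toplane(f,c,z)[:,:2].astype(np.float32); r=cv2.minAreaRect(P)
    (cx,cy),(w,h),a=r
    if w<h: w,h,a=h,w,a+90
    return round(cx),round(cy),round(w),round(h),round((a+90)%180-90,1)
def run(cs,names):
  for n in cs:
    f=grab(n); hsv=cv2.cvtColor(f['color'],cv2.COLOR_RGB2HSV)
    for q in names:
        z=46+3 if 'pull' in q else 4 if 'felt' in q else 18 if 'tray' in q else 35
        for d in finder.trace(q,n)[:3]: print(n,q,round(d['score'],2),np.round(d['rect']).astype(int).tolist(),rect(f,d['pixels'],z))
if __name__=='__main__': run(('top','scene'),['pull_green_grip','pull_blue_grip','pull_ruby_grip','tray_green_lane','tray_blue_lane','tray_ruby_lane','felt_pad_top'])
E
python3 m.py
```

```text
top pull_green_grip 0.87 [384, 186, 18, 71] (505, -129, 150, 39, -4.0)
top pull_blue_grip 0.8 [440, 175, 23, 69] (528, -243, 148, 46, 4.2)
top pull_ruby_grip 0.88 [108, 289, 67, 50] (296, 416, 153, 46, 52.9)
top pull_ruby_grip 0.8 [269, 146, 20, 76] (574, 122, 148, 38, -2.8)
top tray_green_lane 0.78 [262, 146, 70, 105] (553, 90, 222, 136, -4.7)
top tray_blue_lane 0.6 [347, 175, 67, 104] (486, -95, 221, 139, -1.9)
top tray_ruby_lane 0.71 [434, 173, 64, 101] (502, -284, 223, 141, 0.1)
top felt_pad_top 0.91 [174, 169, 72, 92] (510, 277, 190, 132, -5.4)
scene pull_green_grip 0.59 [208, 207, 60, 63] (512, -120, 162, 60, -2.8)
scene pull_blue_grip 0.67 [162, 192, 51, 60] (535, -235, 166, 68, 1.9)
scene pull_ruby_grip 0.88 [295, 285, 57, 75] (581, 131, 161, 43, -1.3)
scene pull_ruby_grip 0.85 [504, 246, 58, 72] (307, 420, 157, 64, 53.8)
scene tray_green_lane 0.87 [251, 256, 117, 117] (557, 93, 223, 144, -4.4)
scene tray_blue_lane 0.69 [135, 215, 22, 27] (576, -320, 78, 40, 63.6)
scene tray_blue_lane 0.61 [237, 256, 23, 30] (554, -64, 73, 45, 43.1)
scene tray_ruby_lane 0.94 [125, 172, 106, 94] (508, -279, 222, 149, -0.0)
scene felt_pad_top 0.84 [357, 285, 112, 115] (510, 279, 196, 133, -4.9)
```

>>> apply_moves --pt "1 0.0214 -0.0263 0 0 0 1.5" --pt "1 0.0214 -0.0263 0 0 0 1.5" --pt "1 0.0214 -0.0263 0 0 0 1.5" --pt "1 0.0214 -0.0263 0 0 0 1.5" --pt "1 0.0214 -0.0263 0 0 0 1.5"

```text
time_s: 2.12
ee_pos: [360.8, 383.6, 205.2]
ee_rot: [180.0, 0.0, 161.5]
force: [1.0, 0.1, 0.8]
gripper_width: 91.3
gripper_force: 0.0
```

>>> apply_moves --pt "1 0.0214 -0.0263 0 0 0 1.5" --pt "1 0.0214 -0.0263 0 0 0 1.5" --pt "1 0.0214 -0.0263 0 0 0 1.5" --pt "1 0.0214 -0.0263 0 0 0 1.5" --pt "1 0.0214 -0.0263 0 0 0 1.5"

```text
time_s: 2.53
ee_pos: [468.0, 251.9, 205.3]
ee_rot: [180.0, 0.0, 169.0]
force: [1.1, 0.4, 0.2]
gripper_width: 90.9
gripper_force: 0.0
```

>>> apply_moves --pt "1 0.0214 -0.0263 0 0 0 1" --pt "1 0.0214 -0.0263 0 0 0 1" --pt "1 0.0214 -0.0263 0 0 0 1" --pt "1 0.0214 -0.0263 0 0 0 1" --pt "1 0.0214 -0.0263 0 0 0 1"

```text
time_s: 2.95
ee_pos: [575.0, 120.3, 205.2]
ee_rot: [180.0, 0.0, 173.9]
force: [0.5, 0.5, -0.2]
gripper_width: 91.3
gripper_force: 0.0
```

Run:
```python
from h import *; from m import rect
f=grab('wrist','w1.png'); s=status.state(); print(s['ee_pos'],s['ee_rot'])
for d in finder.trace('pull_ruby_grip','wrist'): print(d['score'],d['rect'],rect(f,d['pixels'],49))
```

```text
[579.18546207 115.44051409 204.87054524] [-179.78299405    0.28138218  173.79005042]
0.96 [304.8, 146.7, 37.0, 140.8] (577, 125, 149, 33, -3.7)
```

View pics/w1.png

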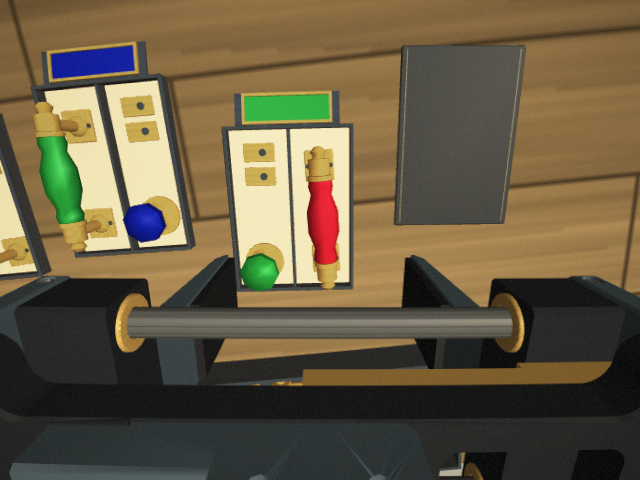

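>>> apply_moves --pt "1 0.002 0.002 -0.02 0 0 2.4" --pt "1 0 0 -0.02 0 0 0" --pt "1 0 0 0 0 0 0" --pt "1 0 0 0 0 0 0" --pt "1 0 0 0 0 0 0"

```text
time_s: 3.47
ee_pos: [576.3, 124.4, 166.1]
ee_rot: [180.0, 0.1, 176.3]
force: [1.0, 0.7, 0.1]
gripper_width: 91.0
gripper_force: 0.0
```

Run:
```python
from h import *; from m import rect
f=grab('wrist','w2.png'); s=status.state(); print(s['ee_pos'],s['ee_rot'])
for d in finder.trace('pull_ruby_grip','wrist'): print(d['score'],d['rect'],rect(f,d['pixels'],49))
for q in ('green','blue','ruby'):
  for d in finder.trace('tray_%s_lane'%q,'wrist'): print(q,d['score'],d['rect'],rect(f,d['pixels'],18))
```

```text
[576.6620775  124.41543705 166.46246527] [1.79956265e+02 1.26474156e-01 1.76309476e+02]
0.93 [297.6, 146.0, 40.9, 158.6] (578, 125, 148, 32, -2.9)
green 0.72 [208.6, 80.9, 148.7, 226.6] (555, 92, 217, 138, -4.8)
blue 0.72 [0.0, 19.6, 175.5, 238.8] (490, -89, 217, 143, -2.5)
ruby 0.87 [1.4, 225.2, 15.6, 51.9] (586, -201, 63, 15, -18.1)
```

>>> apply_moves --pt "1 0 0 -0.03 0 0 0" --pt "1 0 0 -0.03 0 0 0.4" --pt "1 0 0 -0.03 0 0 0" --pt "1 0 0 -0.02 0 0 0" --pt "1 0 0 -0.012 0 0 0" --newtons 25

```text
time_s: 4.13
ee_pos: [574.6, 123.6, 40.8]
ee_rot: [-180.0, -0.2, 176.7]
force: [-0.5, -0.1, -0.2]
gripper_width: 91.1
gripper_force: 0.0
```

>>> apply_moves --pt "0 0 0 0 0 0 0" --pt "-0.2 0 0 0 0 0 0" --pt "-1 0 0 0 0 0 0" --pt "-1 0 0 0 0 0 0" --pt "-1 0 0 0 0 0 0"

```text
time_s: 4.55
ee_pos: [577.0, 124.0, 44.4]
ee_rot: [180.0, 0.1, 176.7]
force: [-0.2, 0.5, -0.4]
gripper_width: 60.6
gripper_force: 0.0
```

>>> apply_moves --pt "-1 0 0 0 0 0 0" --pt "-1 0 0 0 0 0 0" --pt "-1 0 0 0 0 0 0"

```text
time_s: 4.8
ee_pos: [576.2, 123.9, 43.4]
ee_rot: [180.0, 0.0, 176.7]
force: [0.2, 0.1, 0.5]
gripper_width: 40.5
gripper_force: 0.0
```

>>> apply_moves --pt "-1 0 0 0 0 0 0" --pt "-1 0 0 0 0 0 0" --pt "-1 0 0 0 0 0 0" --pt "-1 0 0 0 0 0 0"

```text
time_s: 5.13
ee_pos: [576.1, 123.8, 43.2]
ee_rot: [180.0, 0.0, 176.7]
force: [-0.6, -0.5, 0.7]
gripper_width: 29.8
gripper_force: 25.0
```

>>> apply_moves --pt "-1 0 0 0.005 0 0 0" --pt "-1 0 0 0.01 0 0 0" --pt "-1 0 0 0.015 0 0 0" --pt "-1 0 0 0.02 0 0 0" --pt "-1 0 0 0.02 0 0 0"

```text
time_s: 5.55
ee_pos: [575.5, 123.7, 113.7]
ee_rot: [-180.0, -0.1, 176.7]
force: [0.8, -1.3, -2.8]
gripper_width: 29.9
gripper_force: 25.0
```

>>> apply_moves --pt "-1 0 0 0.01 0 0 0" --pt "-1 0 0 0 0 0 0" --pt "-1 0 0 0 0 0 0"

```text
time_s: 5.8
ee_pos: [576.0, 123.8, 123.2]
ee_rot: [180.0, 0.0, 176.7]
force: [0.1, 0.5, -3.8]
gripper_width: 29.7
gripper_force: 25.0
```

Run:
```python
from h import *; from m import rect
f=grab('wrist','w3.png'); s=status.state(); print(s['ee_pos'],s['ee_rot'])
for d in finder.trace('pull_ruby_grip','wrist'): print(d['score'],d['rect'],rect(f,d['pixels'],s['ee_pos'][2]+5))
for q in ('felt_pad_top','tray_green_lane'):
  for d in finder.trace(q,'wrist'): print(q,d['score'],d['rect'],rect(f,d['pixels'],4 if 'felt' in q else 18))
```

```text
[575.28525873 123.67774512 122.22417988] [-1.79980357e+02 -1.01000911e-01  1.76687756e+02]
0.83 [294.6, 143.1, 54.6, 226.4] (547, 126, 89, 31, -3.3)
0.3 [0.0, 0.0, 159.0, 274.6] (495, -5, 134, 89, -2.2)
felt_pad_top 0.68 [411.0, 22.4, 177.8, 233.3] (512, 278, 189, 130, -5.4)
tray_green_lane 0.59 [193.4, 73.6, 173.3, 208.1] (532, 94, 173, 138, -4.6)
```

View pics/w3.png

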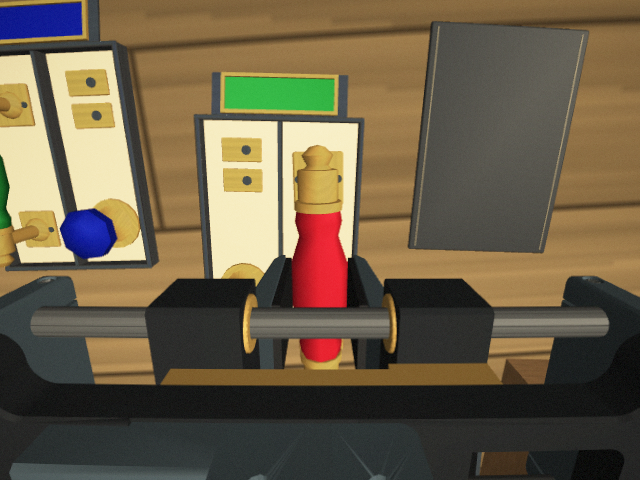

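>>> apply_moves --pt "-1 -0.007 0.017 0 0 0 -0.4" --pt "-1 -0.011 0.026 0 0 0 -0.4" --pt "-1 -0.014 0.034 0 0 0 -0.4" --pt "-1 -0.014 0.034 0 0 0 -0.4" --pt "-1 -0.01 0.023 0 0 0 -0.4"

```text
time_s: 6.42
ee_pos: [518.4, 260.1, 122.1]
ee_rot: [180.0, -0.1, 174.7]
force: [0.4, 0.4, -3.0]
gripper_width: 29.8
gripper_force: 25.0
```

>>> apply_moves --pt "-1 -0.006 0.014 0 0 0 0" --pt "-1 -0.003 0.006 -0.01 0 0 0" --pt "-1 0 0 -0.02 0 0 0" --pt "-1 0 0 -0.02 0 0 0" --pt "-1 0 0 -0.015 0 0 0"

```text
time_s: 6.83
ee_pos: [510.0, 276.7, 55.3]
ee_rot: [-179.9, -0.2, 174.7]
force: [-0.1, -0.3, -3.7]
gripper_width: 29.6
gripper_force: 25.0
```

>>> apply_moves --pt "-1 0 0 -0.007 0 0 0" --pt "-1 0 0 -0.003 0 0 0" --pt "-1 0 0 0 0 0 0" --pt "-1 0 0 0 0 0 0"

```text
time_s: 7.17
ee_pos: [511.8, 277.7, 48.5]
ee_rot: [180.0, 0.1, 174.7]
force: [-0.6, 0.2, -3.1]
gripper_width: 29.6
gripper_force: 25.0
```

>>> apply_moves --pt "-1 0 0 -0.002 0 0 0" --pt "-1 0 0 -0.001 0 0 0" --pt "-1 0 0 -0.001 0 0 0" --pt "-1 0 0 0 0 0 0" --pt "-1 0 0 0 0 0 0"

```text
time_s: 7.58
ee_pos: [511.1, 277.8, 44.3]
ee_rot: [180.0, 0.0, 174.7]
force: [0.4, -0.5, -3.5]
gripper_width: 29.8
gripper_force: 25.0
```

>>> apply_moves --pt "-1 0 0 -0.001 0 0 0" --pt "-1 0 0 0 0 0 0" --pt "-1 0 0 0 0 0 0"

```text
time_s: 7.83
ee_pos: [511.2, 277.9, 44.1]
ee_rot: [180.0, 0.0, 174.7]
force: [-2.1, -1.0, 5.1]
gripper_width: 29.8
gripper_force: 25.0
```

Contact (force turned upward). Release.

>>> apply_moves --pt "-0.2 0 0 0 0 0 0" --pt "0 0 0 0 0 0 0" --pt "0.5 0 0 0 0 0 0" --pt "1 0 0 0 0 0 0" --pt "1 0 0 0 0 0 0"

```text
time_s: 8.25
ee_pos: [511.2, 277.8, 42.9]
ee_rot: [180.0, 0.0, 174.7]
force: [-0.1, -0.2, -0.0]
gripper_width: 60.3
gripper_force: 0.0
```

>>> apply_moves --pt "1 0 0 0 0 0 0" --pt "1 0 0 0.01 0 0 0" --pt "1 0 0 0.03 0 0 0" --pt "1 0 0 0.04 0 0 0" --pt "1 0 0 0.04 0 0 0"

```text
time_s: 8.67
ee_pos: [510.5, 277.5, 164.4]
ee_rot: [-179.9, -0.1, 174.7]
force: [1.2, 0.6, 0.5]
gripper_width: 90.7
gripper_force: 0.0
```

Run:
```python
from h import *; from m import rect
f=grab('top','t2.png')
for q in ('green','blue','ruby'):
  for d in finder.trace('pull_%s_grip'%q,'top'): print(q,d['score'],d['rect'],rect(f,d['pixels'],49))
s=status.state(); print(s['ee_pos'],s['ee_rot'])
```

```text
green 0.81 [385.2, 186.0, 19.6, 68.7] (506, -129, 146, 39, -2.4)
green 0.42 [469.8, 177.8, 22.6, 19.7] (578, -306, 55, 43, -55.9)
blue 0.78 [439.7, 175.9, 21.9, 69.1] (527, -242, 150, 44, 4.3)
blue 0.28 [469.4, 175.0, 23.6, 23.5] (575, -306, 52, 41, -73.1)
ruby 0.91 [197.5, 177.0, 17.1, 74.1] (459, 274, 45, 34, 1.4)
[511.70430999 278.11285584 164.96113063] [1.79885185e+02 1.73314848e-01 1.74684533e+02]
```

>>> apply_moves --pt "1 0 -0.02 0 0 0 0.4" --pt "1 0 -0.035 0 0 0 0.4" --pt "1 0 -0.04 0 0 0 0.4" --pt "1 0 -0.04 0 0 0 0.4" --pt "1 -0.003 -0.04 0 0 0 0.4"

```text
time_s: 9.28
ee_pos: [506.9, 101.1, 161.3]
ee_rot: [-180.0, -0.2, 176.8]
force: [0.8, -0.4, -0.4]
gripper_width: 91.4
gripper_force: 0.0
```

>>> apply_moves --pt "1 0 -0.04 0 0 0 0" --pt "1 0 -0.04 0 0 0 0" --pt "1 0 -0.04 0 0 0 0" --pt "1 0 -0.04 0 0 0 0" --pt "1 -0.003 -0.035 0 0 0 0"

```text
time_s: 9.7
ee_pos: [503.9, -94.4, 161.5]
ee_rot: [180.0, -0.2, 176.7]
force: [0.6, 1.3, 1.3]
gripper_width: 91.0
gripper_force: 0.0
```

>>> apply_moves --pt "1 0 -0.024 0 0 0 0" --pt "1 0 -0.013 0 0 0 0" --pt "1 0 0 0 0 0 0" --pt "1 0 0 0 0 0 0" --pt "1 0 0 0 0 0 0"

```text
time_s: 10.12
ee_pos: [504.8, -127.8, 162.5]
ee_rot: [179.9, -0.1, 176.7]
force: [0.8, -0.1, 0.2]
gripper_width: 91.2
gripper_force: 0.0
```

Run:
```python
from h import *; from m import rect
f=grab('wrist','w4.png'); s=status.state(); print(s['ee_pos'],s['ee_rot'])
for q in ('green','blue'):
  for d in finder.trace('pull_%s_grip'%q,'wrist'): print(q,d['score'],d['rect'],rect(f,d['pixels'],49))
for q in ('tray_blue_lane','tray_ruby_lane'):
  for d in finder.trace(q,'wrist'): print(q,d['score'],d['rect'],rect(f,d['pixels'],18))
g=grab('top')
for d in finder.trace('pull_ruby_grip','top'): print(d['score'],d['rect'],rect(g,d['pixels'],50))
```

```text
[ 504.92039521 -127.68049419  162.64076051] [ 1.79946942e+02 -6.23663854e-02  1.76769968e+02]
green 0.88 [294.3, 147.1, 41.0, 162.5] (506, -131, 147, 33, -2.7)
green 0.64 [365.4, 249.5, 39.7, 51.8] (550, -70, 53, 39, -3.3)
blue 0.68 [164.0, 182.6, 50.4, 105.1] (504, -242, 97, 44, -3.3)
blue 0.25 [274.3, 86.8, 151.8, 222.7] (484, -99, 198, 124, -2.2)
tray_blue_lane 0.73 [361.5, 248.2, 41.9, 51.5] (563, -65, 61, 43, 0.5)
tray_blue_lane 0.66 [274.9, 86.5, 151.2, 221.8] (489, -96, 217, 137, -1.8)
tray_ruby_lane 0.89 [80.2, 115.5, 166.5, 192.5] (492, -281, 195, 142, -0.6)
0.84 [196.2, 177.0, 24.9, 72.9] (511, 272, 146, 41, -3.9)
0.57 [107.5, 287.5, 66.2, 51.3] (296, 414, 153, 50, 51.7)
```

View pics/w4.png

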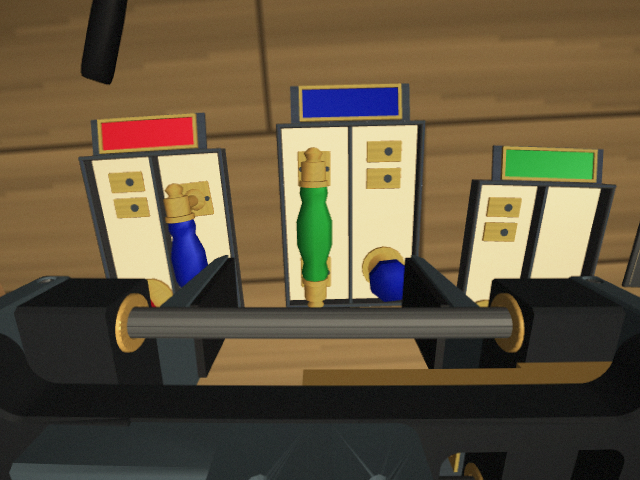

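>>> apply_moves --pt "0.3 0.001 -0.002 -0.02 0 0 0.5" --pt "0.3 0 0 -0.03 0 0 0" --pt "0.3 0 0 -0.025 0 0 0" --pt "0.3 0 0 -0.025 0 0 0" --pt "0.3 0 0 -0.019 0 0 0"

```text
time_s: 10.88
ee_pos: [505.3, -130.7, 42.3]
ee_rot: [180.0, -0.1, 177.2]
force: [-0.1, -0.1, -0.4]
gripper_width: 61.3
gripper_force: 0.0
```

>>> apply_moves --pt "-1 0 0 0 0 0 0" --pt "-1 0 0 0 0 0 0" --pt "-1 0 0 0 0 0 0" --pt "-1 0 0 0 0 0 0" --pt "-1 0 0 0 0 0 0"

```text
time_s: 11.3
ee_pos: [507.2, -131.6, 45.6]
ee_rot: [-179.9, 0.2, 177.2]
force: [-0.7, -0.4, 1.6]
gripper_width: 29.5
gripper_force: 25.0
```

>>> apply_moves --pt "-1 0 0 0 0 0 0" --pt "-1 0 0 0 0 0 0" --pt "-1 0 0 0 0 0 0" --pt "-1 0 0 0 0 0 0"

```text
time_s: 11.63
ee_pos: [507.2, -131.7, 45.5]
ee_rot: [-180.0, 0.2, 177.2]
force: [-0.9, -0.2, 7.0]
gripper_width: 29.7
gripper_force: 25.0
```

>>> apply_moves --pt "-1 0 0 0.005 0 0 0" --pt "-1 0 0 0.01 0 0 0" --pt "-1 0 0 0.02 0 0 0" --pt "-1 0 0 0.025 0 0 0" --pt "-1 0 0 0.02 0 0 0"

```text
time_s: 12.05
ee_pos: [505.8, -131.0, 125.6]
ee_rot: [180.0, -0.0, 177.2]
force: [1.0, 0.0, -2.8]
gripper_width: 29.8
gripper_force: 25.0
```

>>> apply_moves --pt "-1 0.004 0.014 0 0 0 -0.4" --pt "-1 0.006 0.022 0 0 0 -0.4" --pt "-1 0.008 0.03 0 0 0 -0.4" --pt "-1 0.009 0.034 0 0 0 -0.4" --pt "-1 0.009 0.034 0 0 0 -0.4"

```text
time_s: 12.47
ee_pos: [541.7, 4.0, 124.5]
ee_rot: [180.0, -0.0, 175.1]
force: [0.2, 0.7, -2.4]
gripper_width: 29.6
gripper_force: 25.0
```

>>> apply_moves --pt "-1 0.009 0.034 0 0 0 0" --pt "-1 0.009 0.034 0 0 0 0" --pt "-1 0.007 0.026 0 0 0 0" --pt "-1 0.005 0.018 0 0 0 0" --pt "-1 0.002 0.008 0 0 0 0"

```text
time_s: 12.88
ee_pos: [574.2, 125.5, 124.1]
ee_rot: [179.9, -0.0, 175.3]
force: [-0.5, 1.1, -2.7]
gripper_width: 29.5
gripper_force: 25.0
```

>>> apply_moves --pt "-1 0 0 0 0 0 0" --pt "-1 0 0 0 0 0 0" --pt "-1 0 0 0 0 0 0"

```text
time_s: 13.13
ee_pos: [573.5, 121.5, 124.0]
ee_rot: [-180.0, -0.1, 175.1]
force: [-0.6, -0.4, -3.1]
gripper_width: 29.7
gripper_force: 25.0
```

Run:
```python
from h import *; from m import rect
f=grab('wrist','w5.png'); s=status.state(); print(s['ee_pos'],s['ee_rot'])
for d in finder.trace('pull_green_grip','wrist'): print(d['score'],d['rect'],rect(f,d['pixels'],s['ee_pos'][2]+5))
for d in finder.trace('tray_green_lane','wrist'): print(d['score'],d['rect'],rect(f,d['pixels'],18))
```

```text
[573.58257192 121.36982334 124.07455544] [-1.79964070e+02 -4.28620405e-02  1.75107593e+02]
0.66 [290.1, 142.2, 60.1, 229.4] (544, 125, 89, 30, -4.1)
0.74 [196.3, 74.4, 168.8, 206.0] (530, 94, 169, 139, -3.9)
```

View pics/w5.png

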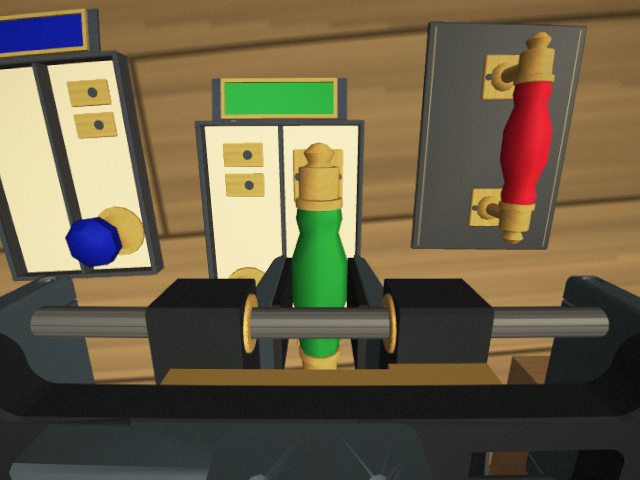

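>>> apply_moves --pt "-1 0 0.002 -0.015 0 0 0" --pt "-1 0 0 -0.02 0 0 0" --pt "-1 0 0 -0.02 0 0 0" --pt "-1 0 0 -0.012 0 0 0" --pt "-1 0 0 -0.006 0 0 0"

```text
time_s: 13.7
ee_pos: [572.7, 123.7, 49.3]
ee_rot: [-179.9, -0.2, 175.1]
force: [0.5, -0.0, -3.9]
gripper_width: 30.1
gripper_force: 25.0
```

>>> apply_moves --pt "-1 0 0 -0.003 0 0 0" --pt "-1 0 0 0 0 0 0" --pt "-1 0 0 0 0 0 0" --pt "-1 0 0 -0.001 0 0 0" --pt "-1 0 0 0 0 0 0"

```text
time_s: 14.12
ee_pos: [574.6, 124.9, 47.9]
ee_rot: [180.0, 0.1, 175.2]
force: [-0.2, -0.2, -2.8]
gripper_width: 29.5
gripper_force: 25.0
```

>>> apply_moves --pt "-1 0 0 -0.001 0 0 0" --pt "-1 0 0 -0.001 0 0 0" --pt "-1 0 0 0 0 0 0" --pt "-1 0 0 0 0 0 0"

```text
time_s: 14.45
ee_pos: [574.4, 124.9, 45.6]
ee_rot: [180.0, 0.0, 175.2]
force: [0.3, -0.5, 1.3]
gripper_width: 29.3
gripper_force: 25.0
```

>>> apply_moves --pt "-1 0 0 -0.0005 0 0 0" --pt "-1 0 0 0 0 0 0" --pt "-0.2 0 0 0 0 0 0" --pt "0.3 0 0 0 0 0 0" --pt "0.3 0 0 0 0 0 0"

```text
time_s: 14.87
ee_pos: [574.3, 124.9, 44.5]
ee_rot: [180.0, 0.0, 175.2]
force: [-0.1, -0.0, 0.1]
gripper_width: 46.6
gripper_force: 0.0
```

>>> apply_moves --pt "0.3 0 0 0 0 0 0" --pt "0.3 0 0 0.01 0 0 0" --pt "0.3 0 0 0.03 0 0 0" --pt "0.5 0 0 0.04 0 0 0" --pt "1 0 0 0.04 0 0 0"

```text
time_s: 15.28
ee_pos: [573.4, 124.7, 165.8]
ee_rot: [-180.0, -0.1, 175.2]
force: [1.0, 1.2, -0.5]
gripper_width: 69.7
gripper_force: 0.0
```

>>> apply_moves --pt "1 -0.003 -0.024 0 0 0 0.8" --pt "1 -0.004 -0.034 0 0 0 0.8" --pt "1 -0.005 -0.04 0 0 0 0.8" --pt "1 -0.005 -0.04 0 0 0 0.8" --pt "1 -0.005 -0.04 0 0 0 0.8"

```text
time_s: 15.7
ee_pos: [551.8, -54.6, 165.5]
ee_rot: [-180.0, 0.1, 179.3]
force: [0.6, -0.5, -0.3]
gripper_width: 91.1
gripper_force: 0.0
```

>>> apply_moves --pt "1 -0.005 -0.04 0 0 0 0" --pt "1 -0.005 -0.04 0 0 0 0" --pt "1 -0.005 -0.04 0 0 0 0" --pt "1 -0.005 -0.036 0 0 0 0" --pt "1 -0.003 -0.024 0 0 0 0"

```text
time_s: 16.12
ee_pos: [528.4, -236.6, 165.4]
ee_rot: [-179.9, 0.0, 179.1]
force: [0.3, -0.2, 1.0]
gripper_width: 91.2
gripper_force: 0.0
```

>>> apply_moves --pt "1 -0.001 -0.01 0 0 0 0" --pt "1 0 0 0 0 0 0" --pt "1 0 0 0 0 0 0" --pt "1 0 0 0 0 0 0"

```text
time_s: 16.45
ee_pos: [528.3, -241.8, 164.8]
ee_rot: [179.9, 0.0, 179.2]
force: [-0.5, 0.6, -0.2]
gripper_width: 90.9
gripper_force: 0.0
```

Run:
```python
from h import *; from m import rect
f=grab('wrist','w6.png'); s=status.state(); print(s['ee_pos'],s['ee_rot'])
for d in finder.trace('pull_blue_grip','wrist'): print(d['score'],d['rect'],rect(f,d['pixels'],49))
for q in ('tray_blue_lane','tray_ruby_lane'):
  for d in finder.trace(q,'wrist'): print(q,d['score'],d['rect'],rect(f,d['pixels'],18))
g=grab('top')
for d in finder.trace('pull_green_grip','top'): print(d['score'],d['rect'],rect(g,d['pixels'],49))
```

```text
[ 528.35890494 -241.58076908  164.72477625] [ 1.79958782e+02 -2.08286664e-03  1.79281765e+02]
0.64 [290.9, 147.3, 43.8, 161.2] (530, -247, 150, 32, 3.7)
tray_blue_lane 0.87 [386.9, 57.5, 166.6, 231.6] (490, -97, 218, 143, -1.3)
tray_ruby_lane 0.71 [197.5, 80.8, 149.3, 219.1] (505, -284, 219, 139, 0.1)
0.74 [268.6, 152.7, 16.6, 69.5] (572, 121, 149, 36, -4.1)
```

View pics/w6.png

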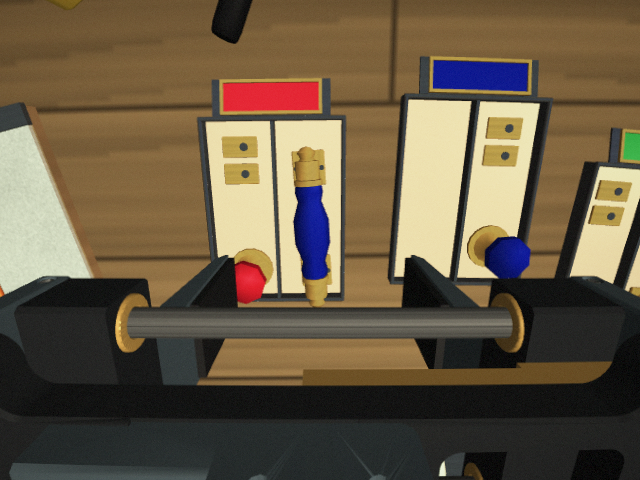

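>>> apply_moves --pt "0.25 0.001 -0.0045 -0.01 0 0 4.4" --pt "0.25 0 0 -0.03 0 0 0" --pt "0.25 0 0 -0.03 0 0 0" --pt "0.25 0 0 -0.03 0 0 0" --pt "0.25 0 0 -0.02 0 0 0"

```text
time_s: 17.17
ee_pos: [527.9, -246.7, 42.1]
ee_rot: [179.9, -0.2, -176.4]
force: [-0.1, 0.3, -0.2]
gripper_width: 60.3
gripper_force: 0.0
```

>>> apply_moves --pt "-1 0 0 0 0 0 0" --pt "-1 0 0 0 0 0 0" --pt "-1 0 0 0 0 0 0" --pt "-1 0 0 0 0 0 0" --pt "-1 0 0 0 0 0 0"

```text
time_s: 17.58
ee_pos: [530.4, -248.3, 46.5]
ee_rot: [-179.9, 0.2, -176.4]
force: [-0.1, -0.1, 2.4]
gripper_width: 29.7
gripper_force: 25.0
```

>>> apply_moves --pt "-1 0 0 0 0 0 0" --pt "-1 0 0 0 0 0 0" --pt "-1 0 0 0 0 0 0"

```text
time_s: 17.83
ee_pos: [530.4, -248.4, 46.4]
ee_rot: [-179.9, 0.2, -176.4]
force: [-0.6, 0.0, 7.2]
gripper_width: 29.8
gripper_force: 25.0
```

>>> apply_moves --pt "-1 0 0 0.005 0 0 0" --pt "-1 0 0 0.01 0 0 0" --pt "-1 0 0 0.02 0 0 0" --pt "-1 0 0 0.025 0 0 0" --pt "-1 0 0 0.02 0 0 0"

```text
time_s: 18.25
ee_pos: [528.7, -247.5, 125.9]
ee_rot: [180.0, -0.0, -176.4]
force: [0.7, -0.9, -2.6]
gripper_width: 29.7
gripper_force: 25.0
```

>>> apply_moves --pt "-1 -0.003 0.014 0 0 0 -1" --pt "-1 -0.005 0.022 0 0 0 -1.2" --pt "-1 -0.006 0.026 0 0 0 -1.2" --pt "-1 -0.006 0.026 0 0 0 -1" --pt "-1 -0.004 0.02 0 0 0 -1"

```text
time_s: 18.67
ee_pos: [503.5, -137.8, 124.6]
ee_rot: [179.9, -0.1, 178.1]
force: [0.2, -0.5, -2.8]
gripper_width: 29.4
gripper_force: 25.0
```

>>> apply_moves --pt "-1 -0.002 0.0105 0 0 0 0" --pt "-1 0 0 0 0 0 0" --pt "-1 0 0 0 0 0 0" --pt "-1 0 0 0 0 0 0"

```text
time_s: 19.0
ee_pos: [503.7, -130.2, 124.8]
ee_rot: [-180.0, 0.0, 178.2]
force: [-0.1, 0.3, -4.0]
gripper_width: 29.5
gripper_force: 25.0
```

Run:
```python
from h import *; from m import rect
f=grab('wrist','w7.png'); s=status.state(); print(s['ee_pos'],s['ee_rot'])
for d in finder.trace('pull_blue_grip','wrist'): print(d['score'],d['rect'],rect(f,d['pixels'],s['ee_pos'][2]+5))
for d in finder.trace('tray_blue_lane','wrist'): print(d['score'],d['rect'],rect(f,d['pixels'],18))
```

```text
[ 503.61119467 -130.30428243  124.67428683] [-1.79965700e+02  3.19131276e-02  1.78153810e+02]
0.86 [290.4, 142.5, 58.3, 228.8] (474, -128, 90, 31, -3.1)
0.84 [274.8, 80.4, 171.7, 227.4] (464, -95, 167, 137, -2.0)
```

View pics/w7.png

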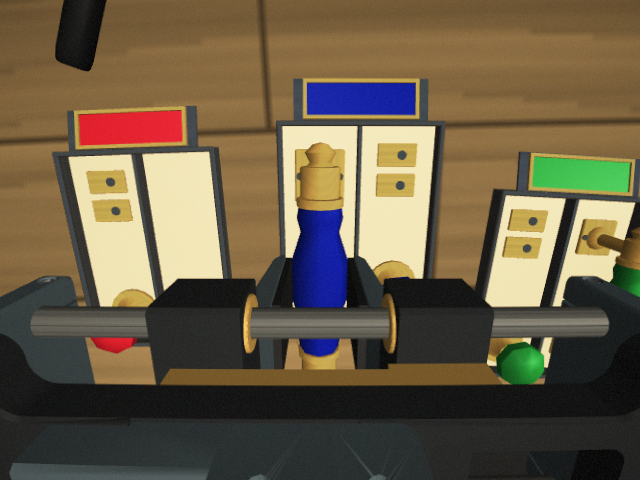

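>>> apply_moves --pt "-1 0 0 -0.015 0 0 0" --pt "-1 0 0 -0.02 0 0 0" --pt "-1 0 0 -0.02 0 0 0" --pt "-1 0 0 -0.014 0 0 0" --pt "-1 0 0 -0.007 0 0 0"

```text
time_s: 19.57
ee_pos: [501.9, -129.6, 46.6]
ee_rot: [180.0, -0.2, 178.1]
force: [-2.7, -0.4, 2.1]
gripper_width: 29.6
gripper_force: 25.0
```

>>> apply_moves --pt "-1 0 0 -0.001 0 0 0" --pt "-1 0 0 0 0 0 0" --pt "-1 0 0 -0.001 0 0 0" --pt "-1 0 0 0 0 0 0" --pt "-1 0 0 0 0 0 0"

```text
time_s: 19.98
ee_pos: [503.5, -129.3, 47.2]
ee_rot: [-180.0, 0.1, 178.2]
force: [0.7, -0.3, -3.1]
gripper_width: 29.8
gripper_force: 25.0
```

>>> apply_moves --pt "-1 0 0 -0.001 0 0 0" --pt "-1 0 0 0 0 0 0" --pt "-1 0 0 0 0 0 0" --pt "-1 0 0 0 0 0 0"

```text
time_s: 20.32
ee_pos: [503.6, -129.2, 46.3]
ee_rot: [-180.0, 0.1, 178.2]
force: [-0.8, -0.5, 3.1]
gripper_width: 29.7
gripper_force: 25.0
```

Contact; release.

>>> apply_moves --pt "-1 0 0 -0.0005 0 0 0" --pt "-1 0 0 0 0 0 0" --pt "-0.2 0 0 0 0 0 0" --pt "0.25 0 0 0 0 0 0" --pt "0.25 0 0 0 0 0 0"

```text
time_s: 20.73
ee_pos: [503.2, -129.2, 45.0]
ee_rot: [180.0, 0.0, 178.2]
force: [-0.3, 0.4, 0.2]
gripper_width: 46.7
gripper_force: 0.0
```

>>> apply_moves --pt "0.25 0 0 0 0 0 0" --pt "0.25 0 0 0.01 0 0 0" --pt "0.25 0 0 0.03 0 0 0" --pt "0.5 0 0 0.04 0 0 0" --pt "1 0 0 0.04 0 0 0"

```text
time_s: 21.15
ee_pos: [502.3, -129.0, 166.4]
ee_rot: [180.0, -0.1, 178.2]
force: [0.5, -0.6, 0.9]
gripper_width: 67.4
gripper_force: 0.0
```

>>> apply_moves --pt "1 0 0.024 0 0 0 -0.7" --pt "1 0.001 0.035 0 0 0 -0.7" --pt "1 0.001 0.04 0 0 0 -0.7" --pt "1 0.001 0.04 0 0 0 -0.7" --pt "1 0.001 0.04 0 0 0 -0.7"

```text
time_s: 21.57
ee_pos: [507.0, 51.3, 166.0]
ee_rot: [180.0, 0.1, 174.6]
force: [-0.4, 0.2, 0.8]
gripper_width: 91.2
gripper_force: 0.0
```

>>> apply_moves --pt "1 0.001 0.04 0 0 0 0" --pt "1 0.001 0.04 0 0 0 0" --pt "1 0.001 0.04 0 0 0 0" --pt "1 0 0.04 0 0 0 0" --pt "1 0 0.035 0 0 0 0"

```text
time_s: 21.98
ee_pos: [509.8, 247.4, 165.9]
ee_rot: [179.9, 0.0, 174.7]
force: [0.9, -0.1, -0.3]
gripper_width: 91.0
gripper_force: 0.0
```

>>> apply_moves --pt "1 0 0.024 0 0 0 0" --pt "1 0 0.01 0 0 0 0" --pt "1 0 0 0 0 0 0" --pt "1 0 0 0 0 0 0" --pt "1 0 0 0 0 0 0"

```text
time_s: 22.4
ee_pos: [510.1, 277.3, 165.2]
ee_rot: [-180.0, -0.0, 174.6]
force: [-0.3, 0.0, -0.9]
gripper_width: 91.0
gripper_force: 0.0
```

Run:
```python
from h import *; from m import rect
f=grab('wrist','w8.png'); s=status.state(); print(s['ee_pos'],s['ee_rot'])
for d in finder.trace('pull_ruby_grip','wrist'): print(d['score'],d['rect'],rect(f,d['pixels'],50))
g=grab('top')
for q in ('green','blue'):
  for d in finder.trace('pull_%s_grip'%q,'top'): print(q,d['score'],d['rect'],rect(g,d['pixels'],49))
```

```text
[510.17231564 277.21379489 165.28745875] [-1.79968778e+02 -2.62454699e-03  1.74595206e+02]
0.96 [303.2, 144.4, 36.1, 160.1] (512, 279, 148, 32, -5.3)
0.65 [485.5, 0.0, 43.3, 27.2] (351, 439, 35, 19, 85.7)
0.61 [252.2, 123.2, 139.9, 182.2] (501, 280, 165, 113, -5.3)
0.39 [71.4, 170.2, 152.0, 198.1] (498, 118, 128, 112, 85.6)
green 0.66 [268.0, 151.2, 18.4, 70.1] (572, 121, 149, 35, -4.2)
blue 0.67 [387.5, 190.1, 16.6, 62.3] (501, -125, 143, 37, -1.9)
```

>>> apply_moves --pt "0.5 0.001 0.001 -0.02 0 0 0" --pt "0.5 0 0 -0.03 0 0 0" --pt "0.3 0 0 -0.03 0 0 0" --pt "0.3 0 0 -0.025 0 0 0" --pt "0.3 0 0 -0.015 0 0 0"

```text
time_s: 23.07
ee_pos: [509.7, 278.4, 42.4]
ee_rot: [-179.9, -0.2, 174.6]
force: [0.3, -0.6, -0.6]
gripper_width: 61.2
gripper_force: 0.0
```

>>> apply_moves --pt "-1 0 0 0 0 0 0" --pt "-1 0 0 0 0 0 0" --pt "-1 0 0 0 0 0 0" --pt "-1 0 0 0 0 0 0" --pt "-1 0 0 0 0 0 0"

```text
time_s: 23.48
ee_pos: [512.0, 279.9, 46.6]
ee_rot: [179.9, 0.1, 174.7]
force: [0.0, 0.0, 2.6]
gripper_width: 30.1
gripper_force: 25.0
```

>>> apply_moves --pt "-1 0 0 0 0 0 0" --pt "-1 0 0 0 0 0 0" --pt "-1 0 0 0 0 0 0" --pt "-1 0 0 0 0 0 0"

```text
time_s: 23.82
ee_pos: [512.0, 279.9, 46.6]
ee_rot: [179.9, 0.1, 174.7]
force: [-0.6, -1.4, 6.5]
gripper_width: 29.3
gripper_force: 25.0
```

>>> apply_moves --pt "-1 0 0 0.005 0 0 0" --pt "-1 0 0 0.01 0 0 0" --pt "-1 0 0 0.02 0 0 0" --pt "-1 0 0 0.025 0 0 0" --pt "-1 0 0 0.02 0 0 0"

```text
time_s: 24.23
ee_pos: [510.9, 280.0, 126.5]
ee_rot: [180.0, -0.0, 174.7]
force: [0.6, 0.2, -3.4]
gripper_width: 29.5
gripper_force: 24.9
```

>>> apply_moves --pt "-1 0 -0.015 0 0 0 0.3" --pt "-1 0.001 -0.025 0 0 0 0.5" --pt "-1 0.001 -0.033 0 0 0 0.5" --pt "-1 0.001 -0.036 0 0 0 0.5" --pt "-1 0.001 -0.036 0 0 0 0.5"

```text
time_s: 24.65
ee_pos: [514.5, 133.8, 125.3]
ee_rot: [180.0, -0.0, 177.1]
force: [0.3, -1.2, -4.3]
gripper_width: 29.7
gripper_force: 24.9
```

>>> apply_moves --pt "-1 0.001 -0.036 0 0 0 0.5" --pt "-1 0.001 -0.036 0 0 0 0.5" --pt "-1 0.001 -0.036 0 0 0 0.5" --pt "-1 0.001 -0.036 0 0 0 0.5" --pt "-1 0.001 -0.036 0 0 0 0.5"

```text
time_s: 25.07
ee_pos: [519.6, -46.6, 125.4]
ee_rot: [180.0, -0.0, 179.5]
force: [0.6, -1.2, -3.8]
gripper_width: 29.8
gripper_force: 24.9
```

>>> apply_moves --pt "-1 0 -0.036 0 0 0 0.5" --pt "-1 0 -0.036 0 0 0 0" --pt "-1 0 -0.036 0 0 0 0" --pt "-1 0 -0.03 0 0 0 0" --pt "-1 0 -0.025 0 0 0 0"

```text
time_s: 25.48
ee_pos: [519.6, -210.3, 125.3]
ee_rot: [180.0, -0.0, 179.9]
force: [0.0, -0.1, -3.1]
gripper_width: 29.9
gripper_force: 24.9
```

>>> apply_moves --pt "-1 0 -0.02 0 0 0 0" --pt "-1 0 -0.014 0 0 0 0" --pt "-1 0 -0.008 0 0 0 0" --pt "-1 0 0 0 0 0 0" --pt "-1 0 0 0 0 0 0"

```text
time_s: 25.9
ee_pos: [519.9, -249.4, 125.0]
ee_rot: [179.9, -0.0, 180.0]
force: [-0.1, -0.4, -3.5]
gripper_width: 29.4
gripper_force: 24.9
```

Run:
```python
from h import *; from m import rect
f=grab('wrist','w9.png'); s=status.state(); print(s['ee_pos'],s['ee_rot'])
for d in finder.trace('pull_ruby_grip','wrist'): print(d['score'],d['rect'],rect(f,d['pixels'],s['ee_pos'][2]+5))
for d in finder.trace('tray_ruby_lane','wrist'): print(d['score'],d['rect'],rect(f,d['pixels'],18))
```

```text
[ 519.90944624 -248.94348827  124.96669777] [ 1.79925316e+02 -3.93338535e-02 -1.79986137e+02]
0.86 [291.1, 144.8, 59.4, 220.9] (490, -248, 89, 31, -0.5)
0.63 [193.8, 84.0, 168.3, 193.0] (480, -284, 166, 137, -0.1)
```

View pics/w9.png

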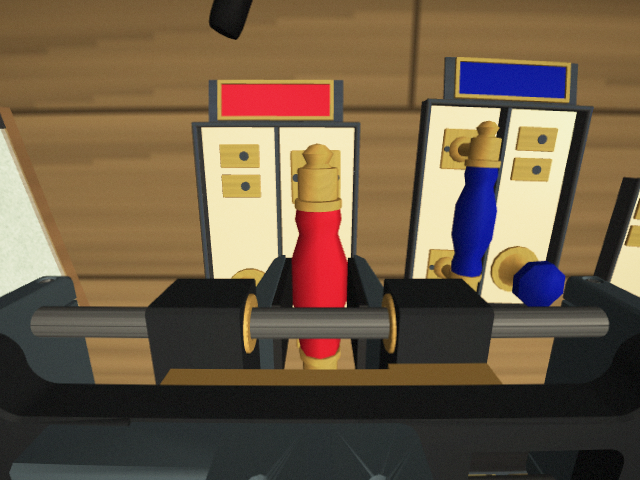

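Ruby handle (px ~320,250) hangs above its lane, aligned; blue stands in the blue lane. Lower.

>>> apply_moves --pt "-1 0 -0.001 -0.015 0 0 0" --pt "-1 0 0 -0.02 0 0 0" --pt "-1 0 0 -0.02 0 0 0" --pt "-1 0 0 -0.014 0 0 0" --pt "-1 0 0 -0.006 0 0 0"

```text
time_s: 26.47
ee_pos: [518.9, -249.4, 48.1]
ee_rot: [179.9, -0.2, -179.9]
force: [-0.4, 0.6, -3.4]
gripper_width: 29.5
gripper_force: 24.9
```

>>> apply_moves --pt "-1 0 0 -0.001 0 0 0" --pt "-1 0 0 0 0 0 0" --pt "-1 0 0 -0.001 0 0 0" --pt "-1 0 0 0 0 0 0" --pt "-1 0 0 0 0 0 0"

```text
time_s: 26.88
ee_pos: [520.7, -251.4, 49.0]
ee_rot: [-180.0, 0.1, 180.0]
force: [-0.1, -0.8, -3.1]
gripper_width: 29.4
gripper_force: 24.9
```

>>> apply_moves --pt "-1 0 0 -0.001 0 0 0" --pt "-1 0 0 0 0 0 0" --pt "-1 0 0 0 0 0 0" --pt "-1 0 0 0 0 0 0"

```text
time_s: 27.22
ee_pos: [520.1, -251.2, 47.2]
ee_rot: [180.0, 0.0, 180.0]
force: [-0.1, 0.9, -3.5]
gripper_width: 29.8
gripper_force: 24.9
```

>>> apply_moves --pt "-1 0 0 -0.001 0 0 0" --pt "-1 0 0 0 0 0 0" --pt "-1 0 0 0 0 0 0"

```text
time_s: 27.47
ee_pos: [520.1, -251.2, 46.0]
ee_rot: [180.0, -0.0, 180.0]
force: [0.5, -0.5, -3.9]
gripper_width: 29.4
gripper_force: 24.9
```

>>> apply_moves --pt "-1 0 0 -0.0007 0 0 0" --pt "-1 0 0 0 0 0 0" --pt "-1 0 0 0 0 0 0"

```text
time_s: 27.72
ee_pos: [520.1, -251.2, 45.6]
ee_rot: [-180.0, 0.0, 180.0]
force: [-1.0, -0.0, -0.8]
gripper_width: 29.3
gripper_force: 24.9
```

>>> apply_moves --pt "-1 0 0 -0.0006 0 0 0" --pt "-1 0 0 0 0 0 0" --pt "-0.2 0 0 0 0 0 0" --pt "0.25 0 0 0 0 0 0" --pt "0.25 0 0 0 0 0 0"

```text
time_s: 28.13
ee_pos: [520.5, -251.3, 44.8]
ee_rot: [-180.0, 0.1, 180.0]
force: [-0.1, -0.0, 1.0]
gripper_width: 46.8
gripper_force: 0.0
```

>>> apply_moves --pt "0.25 0 0 0 0 0 0" --pt "0.25 0 0 0.01 0 0 0" --pt "0.25 0 0 0.03 0 0 0" --pt "0.5 0 0 0.04 0 0 0" --pt "1 0 0 0.04 0 0 0"

```text
time_s: 28.55
ee_pos: [519.5, -250.8, 166.1]
ee_rot: [179.9, -0.1, 180.0]
force: [1.3, -1.0, -0.4]
gripper_width: 67.4
gripper_force: 0.0
```

>>> apply_moves --pt "1 -0.02 0 0.02 0 0 0" --pt "1 -0.04 0 0.01 0 0 0" --pt "1 -0.04 0 0 0 0 0" --pt "1 -0.03 0 0 0 0 0" --pt "1 0 0 0 0 0 0"

```text
time_s: 28.97
ee_pos: [384.9, -250.1, 195.7]
ee_rot: [180.0, -0.2, 179.9]
force: [-0.8, -0.2, -0.6]
gripper_width: 91.1
gripper_force: 0.0
```

>>> apply_moves --pt "1 0 0 0 0 0 0" --pt "1 0 0 0 0 0 0" --pt "1 0 0 0 0 0 0"

```text
time_s: 29.22
ee_pos: [391.4, -251.5, 195.1]
ee_rot: [-180.0, 0.1, -180.0]
force: [-0.1, -0.1, 0.3]
gripper_width: 91.1
gripper_force: 0.0
```

Run:
```python
from h import *; from m import rect
for n in ('top','scene'):
  g=grab(n,n+'9.png')
  for q in ('green','blue','ruby'):
    for d in finder.trace('pull_%s_grip'%q,n)[:2]: print(n,q,d['score'],d['rect'],rect(g,d['pixels'],49))
```

```text
top green 0.27 [471.3, 176.6, 23.2, 21.8] (577, -306, 54, 43, -55.9)
top blue 0.98 [382.1, 187.4, 25.1, 67.9] (501, -125, 148, 39, -1.5)
top blue 0.26 [261.9, 144.5, 70.0, 107.5] (548, 89, 214, 132, -4.6)
top ruby 0.66 [442.5, 177.9, 19.7, 72.2] (519, -248, 146, 41, 0.1)
scene green 0.59 [296.8, 287.2, 59.4, 69.0] (579, 131, 161, 45, -5.0)
scene blue 0.62 [210.8, 205.2, 52.9, 61.8] (509, -116, 164, 57, -2.5)
scene blue 0.52 [263.6, 310.9, 27.6, 26.7] (636, 60, 64, 44, 47.7)
scene ruby 0.76 [499.8, 243.7, 63.3, 75.9] (307, 419, 159, 65, 53.6)
```

View pics/scene9.png

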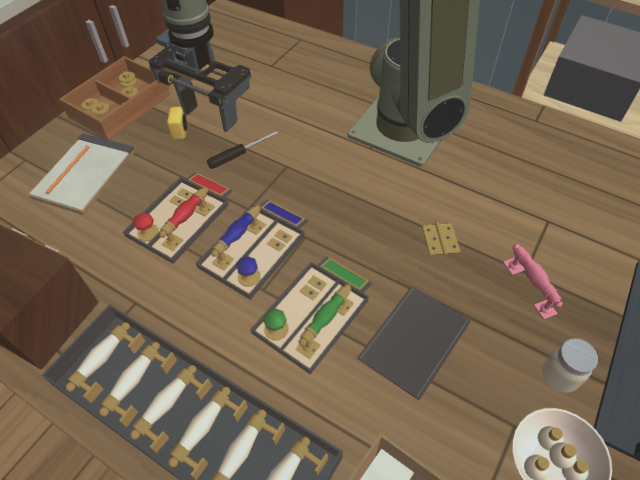

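View pics/top9.png

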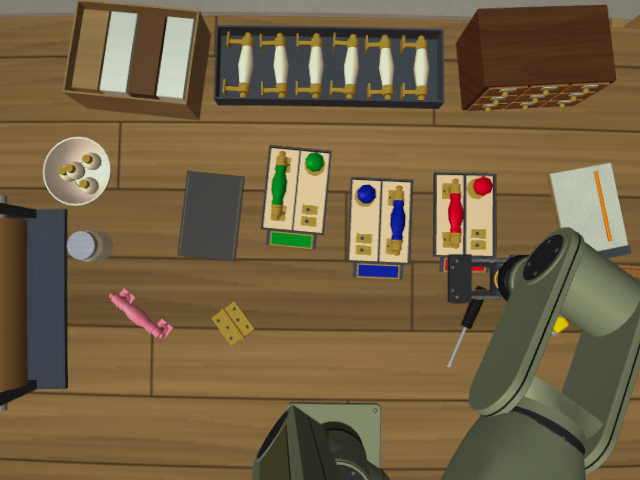

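Both pictures show every handle upright in its own tray: scene has ruby at (187,212), blue at (237,235) and green at (325,318), top has them at (455,212), (397,220) and (280,187). The knobs have not moved.

```bash
python3 -c "
from workcell import env
print(env.job_done())"
```

```text
the job is handed in; nothing more can be done
None
```

I handed the job in at about 29 s: all three handles stand upright in the handle lanes of their own colours' trays, ruby having waited on the felt pad, and the knobs look unmoved in the last pictures; the judge's verdict was not reported back.

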